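# Take the left-hand nut off the sample mill

### The arm

A 6-joint arm with a two-finger parallel gripper is mounted at the origin on the work surface. World frame = base frame: x ahead of the robot, y to its left, z up, the work surface at z = 0. Lengths are in mm, angles in rad, forces in N, time in s.
With the tool pointing down it reaches from about 250 to 775 mm from the base axis. Payload 8.9 kg.
Tool frame: the origin (TCP) lies midway between the tips of the shut fingers; the grasp point (between the pads) lies 19 mm behind it; z points along the fingers, y is the line along which they close (so a half turn about z gives the same grasp; the last joint's range is limited). The gripper opens to 85 mm and grips with 20 to 120 N. Pads are 22 mm wide; open, the fingers measure 114 mm over their backs; the gripper's body (76 mm by 85 mm) begins 54 mm behind the grasp point. The pads swing forward as they close: fully open they stand 13 mm farther back than shut.
Start: joints at [-1.286, 0.291, -0.153, 1.127, 0, 1.431], TCP at [215.896, -478.553, 231.305] pointing down, gripper open.
Joint ranges: [-2.52, 2.52], [-0.91, 1.74], [-1.3, 1.37], [-1.96, 2.02], [-1.52, 1.47], [-3.14, 3.14]. Speed limits (rad/s): [2.22, 2.22, 2.79, 3.14, 3.14, 3.14].

### API

Orientations are given as a rotation vector (axis times angle).
In Python, from cell import read_state, read_camera, get_calibration, finish_job gives the robot as it stands. The module is installed in compiled form; this text tells all that it offers.
- The arm moves only by the shell command python3 -m crank 'ROWS' [OPENING] [FORCE]. ROWS is JSON, a list of rows, each an object of numbers: "dx", "dy", "dz": the shift along the world's x, y, z in m; "rx", "ry", "rz": the turn, a rotation vector about the world's x, y, z in rad. In form: [{"dx": .., "dy": .., "dz": .., "rx": .., "ry": .., "rz": ..}, ...]. A call has 1 to 5 rows; each row is the pose to reach, as a shift and turn from the pose commanded when the call began; what a row does not reach only later rows make up. A row lasts 1/12 s, in which the tool goes at most 41.7 mm and 7.16 degrees, less where a joint would pass 70% of its speed; a pose out of reach is approached as far as the arm can. A call with a gripper value outside its range is refused whole. OPENING is the opening, from 0 (shut) to 1 (fully open), set as the call begins (- or left out, the last holds). The fingers move at their own pace and stop on an object; FORCE is the grip in N (left out, the last holds). Time passes only in rows, so rows that repeat a pose let the fingers close. It gives the time, the measured TCP pose, the force, the opening and the grip force at its end, in the units of the state.
- read_state(): the state, without advancing time (a new reading comes with each control period).
- read_camera(name): name is "side" or "top" or "wrist"; returns the picture (384x512x3 uint8, red, green, blue); there is no depth.
- get_calibration(name): a dict with "vertical_fov" (degrees; the focal length in pixels is half the picture's height over the tangent of half this angle, whatever the lens; pixels are square), "cx", "cy" (the principal point, pixels), "R" (3x3) and "t" (3): a world point X has camera coordinates R X + t. Camera axes: x right, y down, z forward; pixel columns grow to the right and rows downward; lengths in mm; the calibration is good to about 2 mm. A picture is of the moment at which its call begins: read the wrist's pose just before it. get_calibration takes no time and is no camera call; for the wrist camera it gives the pose at the moment of the call.
- finish_job(): hands the job in; it is judged then, once.
The state is a dict: "time": time; "joint_positions": joint angles; "qvel": joint speeds; "effort": joint torques, N m; "tcp_pos": TCP position; "ee_rot": TCP orientation; "wrist_force": force on the tool from outside, world axes, zero at the start; "torque": the same for the moment, N m; "finger_gap": opening from 0.0 (shut) to 1.0 (fully open); "finger_force": force on a finger pad.
Only numpy, scipy, OpenCV 4.12 (cv2) and the standard library are available. Lean on these libraries where they do the work, as an engineer would, in place of code of your own. Each camera call takes 0.05 s, during which the arm holds its last target. There are 200 camera calls.

### The job

Take the big hexagonal nut off the lab mill so that its grinding burr can be cleaned: it has a reverse (left-hand) thread, so it loosens clockwise, and it must be let rise along its thread without pressing, pulling or prying on it. When it comes free, lift it off the spindle and set it down flat, the same way up, inside the rectangular aluminium parts tray, without dropping it, and leave the other things on the bench where they are.

Things in the scene. Friction and masses are not known exactly. Their poses are not given: they have to be found in the camera images.
- nut: steel hexagonal nut on the mill's spindle: 44 mm across flats, 30 mm high, 160 to 250 g, 31 mm through bore. Origin: centre of its underside; z up; x is normal to a pair of flats (normals every 60 degrees). Hand-loose. Clockwise seen from above it first turns level (by 10 to 70 degrees), then climbs, and after 95 to 160 degrees in all it lifts off; extra turning is harmless
- spindle: fixed steel mill spindle with toothed burr, z up. Origin: on its axis, on a 39 mm boss where the nut's underside starts. Threaded end 36 mm high, 26 mm across. The flat burr (120 mm diameter) lies 10 mm below the origin, the mill's grey top 20 mm below. The two-start left-hand thread runs level at first, then climbs steeply; where the nut stands on it differs each time
- mill: fixed white mill housing, 220 mm (its x) by 200 mm (its y), 120 mm high; origin at the centre of its underside, the spindle is on its vertical middle axis
- tray: fixed rectangular aluminium parts tray, 150 mm (its x) by 130 mm (its y), walls 18 mm high and 3 mm thick, floor 3 mm thick; origin at the centre of its underside
- dish: bystander: round aluminium sample dish, 100 mm across, 22 mm high, loose; origin at the centre of its underside
- jar: bystander: amber glass sample jar with white cap, 60 mm across, 85 mm high, loose; origin at the centre of its underside
- brush: bystander: cleaning brush lying on the bench left of the mill, along its own x, loose
- cover: bystander: the mill's round grey cover, 140 mm across, 60 mm high with its knob, loose on the bench; origin at the centre of its underside
- nut_top (a point): centre of the nut's top face, 30 mm above its origin. Thread play is under 2 mm up and down in all, 2.5 mm sideways; in stiff fingers off its axis or at a wrong height the nut binds, so follow its rise by the felt force, about 3 to 5 N. It stays put when let go. Over 20 N between nut and spindle (pulling, pressing, turning counter-clockwise) damages the thread
Not all that is in view belongs to the job. What is shaped like the nut but brown is not meant. Leave any pink look-alike of the tray alone.

How it is judged:
By the outcome, as a careful person would: the job done as asked, in the order asked, and still so for the second after the job is handed in, with the robot touching nothing.
It also fails if it takes over 72 s, if anything falls off the work surface, if the arm or the gripper's body presses on something with over 40 N, if the wrist force passes 120 N, or if a joint passes its speed limit or range.

## Working session

There is one attempt and no reset: what is moved stays moved. The work goes in short steps, Python scripts to look and compute and a shell command to move; the robot and the scene stay as the last step left them, time stands still between calls to the robot, and variables do not carry over. Pictures are saved under pics/ and viewed, at most 10 in all, crops included, and the job is handed in when it is done.

```bash
mkdir -p pics
cat > h.py <<'E'
import numpy as np, cv2
from cell import *
def snap(n,f):
    c=get_calibration(n); im=read_camera(n); cv2.imwrite('pics/'+f+'.png',im[:,:,::-1]); return im,c
def ray(c,u,v,z,h=384):
    f=h/2/np.tan(np.radians(c['vertical_fov'])/2); R=np.array(c['R']);t=np.array(c['t'])
    o=-R.T@t; d=R.T@np.array([(u-c['cx'])/f,(v-c['cy'])/f,1]); return o+d*(z-o[2])/d[2]
E
python3 - <<'E'
from h import *
s=read_state();print(s)
a,c=snap('top','top0');b,d=snap('side','side0');print(c,d)
cv2.imwrite('pics/both.png',np.hstack([a,b])[:,:,::-1])
E
```

```text
{'time': 0.0, 'joint_positions': array([-1.28629717e+00,  2.91298194e-01, -1.54130923e-01,  1.12666542e+00,
        3.10107293e-05,  1.43148391e+00]), 'qvel': array([-5.70709723e-04,  1.29530206e-04, -6.94218378e-04, -5.29446773e-05,
       -2.29135577e-04,  2.04516602e-04]), 'effort': array([-3.25426343e-03, -5.37143791e+01,  3.31368005e+01,  1.60403259e-02,
       -3.43607308e-04,  2.20092744e-05]), 'tcp_pos': array([ 215.7858404 , -478.13613312,  230.72126653]), 'ee_rot': array([-3.07005304e+00, -6.60477739e-01,  9.92801416e-05]), 'wrist_force': array([-1.30323406, -0.06131769,  0.70324108]), 'torque': array([ 0.00866529, -0.03874673, -0.01555763]), 'finger_force': 0.0, 'finger_gap': 1.0026125733696938}
{'vertical_fov': 42.847760676741345, 'cx': 250.44091891512272, 'cy': 196.82466689002084, 'R': array([[-0.02811507, -0.99938427,  0.02099104],
       [-0.99604544,  0.02623827, -0.08488246],
       [ 0.08427943, -0.02329451, -0.99616984]]), 't': array([  32.86302259,  513.56974516, 1387.33868655])} {'vertical_fov': 47.046202788925, 'cx': 254.17900580840114, 'cy': 191.0924671840221, 'R': array([[-0.9984838 , -0.05477413, -0.00546754],
       [-0.03140609,  0.64843054, -0.76062572],
       [ 0.04520794, -0.75930075, -0.64916763]]), 't': array([ 474.60522622,  106.46496854, 1342.08270253])}
```

View pics/top0.png

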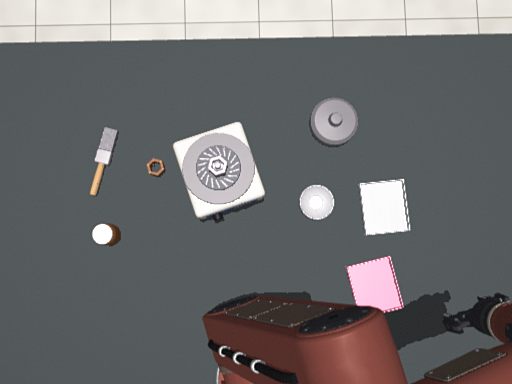

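View pics/side0.png

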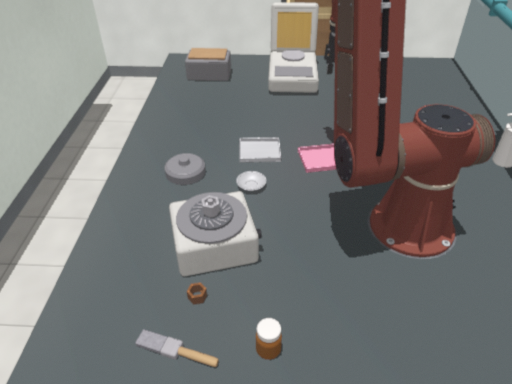

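Top view: nut at about (218,166) on the mill, tray (silver) at (385,207), pink look-alike at (375,285), dish (317,202), cover (334,121), brown nut (156,167). Side view agrees.

Run:
```python
from h import *
a=cv2.imread('pics/top0.png');c=get_calibration('top')
print('nut',ray(c,218,166,172))
m=(a.min(2)>150).astype(np.uint8); 
for k in cv2.findContours(m,0,1)[0]:
    if cv2.contourArea(k)>500:
        r=cv2.minAreaRect(k);print(r,ray(c,*r[0],120)[:2],ray(c,*r[0],10)[:2])
        if r[0][0]>360: print([ray(c,*p,18)[:2].round() for p in cv2.boxPoints(r)])
w=get_calibration('wrist');s=read_state();R=np.array(w['R']);print('wristcam',-R.T@np.array(w['t'])-s['tcp_pos'],R,w['vertical_fov'])
from scipy.spatial.transform import Rotation as Q
print(Q.from_rotvec(s['ee_rot']).as_matrix().round(2))
cv2.imwrite('pics/z.png',cv2.resize(a[130:200,185:255],(560,560),interpolation=cv2.INTER_CUBIC))
```

```text
nut [583.54891121 103.84829549 172.        ]
((373.69305419921875, 287.1334533691406), (53.4435920715332, 42.296783447265625), 75.25643920898438) [ 257.29941649 -298.58486082] [ 245.64642705 -328.11114632]
[array([ 307., -250.]), array([ 334., -370.]), array([ 187., -401.]), array([ 160., -283.])]
((316.5, 202.0), (34.0, 33.0), 90.0) [ 487.34678048 -155.60290662] [ 495.0858237  -173.07641013]
((384.2077331542969, 206.6615447998047), (52.96282958984375, 44.90057373046875), 82.87498474121094) [ 469.94366679 -337.59299137] [ 476.21570016 -370.40749947]
[array([ 546., -297.]), array([ 559., -428.]), array([ 406., -439.]), array([ 393., -309.])]
((218.45001220703125, 168.8500213623047), (79.05693054199219, 72.41614532470703), 71.56504821777344) [583.59806093 104.97992694] [599.45068537 109.47246872]
((334.5, 120.0), (40.0, 39.0), 90.0) [ 709.80467991 -213.6265634 ] [ 736.2959956  -235.99121901]
((255.5, 21.0), (42.0, 511.0), 90.0) [992.80463209  -6.50909834] [1043.15166262  -11.41461608]
wristcam [ 73.76187065  32.53005238 142.23672636] [[ 0.41185735 -0.91124601 -0.00205822]
 [-0.86370583 -0.39108858  0.31790244]
 [-0.29049227 -0.12915276 -0.9481212 ]] 58.86820732867856
[[ 0.91  0.41 -0.  ]
 [ 0.41 -0.91  0.  ]
 [ 0.   -0.   -1.  ]]
```

View pics/z.png

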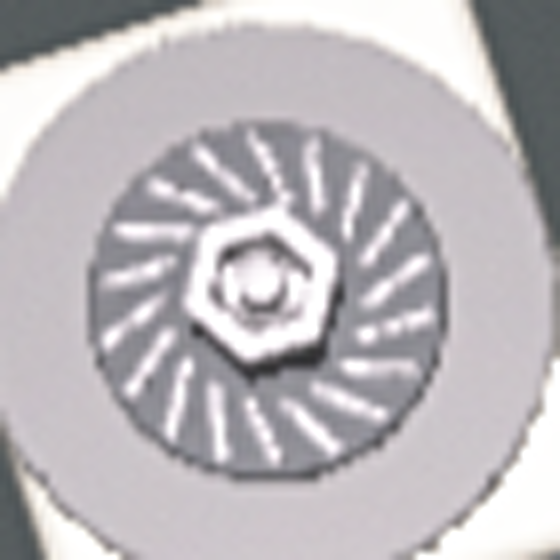

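Zoomed crop: nut centre about (217.8,166.3) in the full picture, with the flat normals at about 84°+60°k in world yaw. I'll move above it, pre-wound counter-clockwise so one grasp covers the whole turn.

```bash
python3 -m crank '[{"dx":0.018,"dy":0.029,"dz":0.004,"rz":0.12},{"dx":0.037,"dy":0.058,"dz":0.01,"rz":0.24},{"dx":0.055,"dy":0.087,"dz":0.02,"rz":0.36},{"dx":0.074,"dy":0.116,"dz":0.03,"rz":0.48},{"dx":0.092,"dy":0.145,"dz":0.04,"rz":0.61}]' 1 20
python3 -m crank '[{"dx":0.018,"dy":0.029,"rz":0.12},{"dx":0.037,"dy":0.058,"rz":0.24},{"dx":0.055,"dy":0.087,"rz":0.36},{"dx":0.074,"dy":0.116,"rz":0.48},{"dx":0.092,"dy":0.145,"rz":0.61}]'
python3 -c "
from cell import *;s=read_state();print(s['joint_positions'],s['tcp_pos'],s['ee_rot'])"
```

```text
[-1.28625259e+00  2.91188723e-01 -1.54008886e-01  1.12667346e+00
 -1.18070445e-05  1.43148653e+00] [ 215.81393211 -478.19909704  230.82367878] [-3.07026010e+00 -6.60589732e-01  1.40934218e-04]$[0]: bad value
$[0]: bad value
```

```bash
python3 -m crank '[{"dx":0.018,"dy":0.029,"dz":0.004,"rx":0,"ry":0,"rz":0.12},{"dx":0.037,"dy":0.058,"dz":0.01,"rx":0,"ry":0,"rz":0.24},{"dx":0.055,"dy":0.087,"dz":0.02,"rx":0,"ry":0,"rz":0.36},{"dx":0.074,"dy":0.116,"dz":0.03,"rx":0,"ry":0,"rz":0.48},{"dx":0.092,"dy":0.145,"dz":0.04,"rx":0,"ry":0,"rz":0.61}]' 1 20
python3 -c "
from cell import *;s=read_state();print(s['joint_positions'],s['tcp_pos'],s['ee_rot'])"
```

```text
time: 0.52
tcp_pos: [308.3, -331.9, 271.4]
ee_rot: [-2.73, -1.553, -0.0]
wrist_force: [1.3, -0.5, -0.1]
finger_gap: 0.999
finger_force: 0.0
[-9.84028977e-01  1.32754893e-01 -2.49785815e-01  1.18897387e+00
  1.26024959e-04  1.12344306e+00] [ 308.28762941 -331.93123122  271.4159182 ] [-2.73028098e+00 -1.55261508e+00 -1.18869335e-04]
```

```bash
python3 -m crank '[{"dx":0.018,"dy":0.029,"dz":0,"rx":0,"ry":0,"rz":0.12},{"dx":0.037,"dy":0.058,"dz":0,"rx":0,"ry":0,"rz":0.24},{"dx":0.055,"dy":0.087,"dz":0,"rx":0,"ry":0,"rz":0.36},{"dx":0.074,"dy":0.116,"dz":0,"rx":0,"ry":0,"rz":0.48},{"dx":0.092,"dy":0.145,"dz":0,"rx":0,"ry":0,"rz":0.61}]' >/dev/null
python3 -m crank '[{"dx":0.018,"dy":0.029,"dz":0,"rx":0,"ry":0,"rz":0.12},{"dx":0.037,"dy":0.058,"dz":0,"rx":0,"ry":0,"rz":0.24},{"dx":0.055,"dy":0.087,"dz":0,"rx":0,"ry":0,"rz":0.36},{"dx":0.074,"dy":0.116,"dz":0,"rx":0,"ry":0,"rz":0.48},{"dx":0.092,"dy":0.145,"dz":0,"rx":0,"ry":0,"rz":0.61}]' >/dev/null
python3 -m crank '[{"dx":0.018,"dy":0.029,"dz":0,"rx":0,"ry":0,"rz":0.12},{"dx":0.037,"dy":0.058,"dz":0,"rx":0,"ry":0,"rz":0.24},{"dx":0.055,"dy":0.087,"dz":0,"rx":0,"ry":0,"rz":0.36},{"dx":0.074,"dy":0.116,"dz":0,"rx":0,"ry":0,"rz":0.48},{"dx":0.092,"dy":0.145,"dz":0,"rx":0,"ry":0,"rz":0.61}]' >/dev/null
python3 -m crank '[{"dx":0,"dy":0,"dz":0,"rx":0,"ry":0,"rz":0.12},{"dx":0,"dy":0,"dz":0,"rx":0,"ry":0,"rz":0.24},{"dx":0,"dy":0,"dz":0,"rx":0,"ry":0,"rz":0.36},{"dx":0,"dy":0,"dz":0,"rx":0,"ry":0,"rz":0.48},{"dx":0,"dy":0,"dz":0,"rx":0,"ry":0,"rz":0.61}]' >/dev/null
python3 -m crank '[{"dx":0,"dy":0,"dz":0,"rx":0,"ry":0,"rz":0.12},{"dx":0,"dy":0,"dz":0,"rx":0,"ry":0,"rz":0.24},{"dx":0,"dy":0,"dz":0,"rx":0,"ry":0,"rz":0.36},{"dx":0,"dy":0,"dz":0,"rx":0,"ry":0,"rz":0.48},{"dx":0,"dy":0,"dz":0,"rx":0,"ry":0,"rz":0.61}]'
python3 -m crank '[{"dx":0,"dy":0,"dz":0,"rx":0,"ry":0,"rz":0}]'
python3 - <<'E'
from h import *
s=read_state();print(s['joint_positions'],s['tcp_pos'],s['ee_rot'],s['wrist_force'])
snap('wrist','w1')
E
```

```text
time: 2.6
tcp_pos: [583.7, 101.4, 270.9]
ee_rot: [1.392, -2.816, -0.001]
wrist_force: [0.2, -0.1, 0.3]
finger_gap: 1.0
finger_force: 0.0
time: 2.68
tcp_pos: [583.7, 101.4, 270.9]
ee_rot: [1.392, -2.816, -0.001]
wrist_force: [0.3, 0.4, 0.5]
finger_gap: 1.0
finger_force: 0.0
[ 4.87132095e-02  4.06738877e-01  1.19567246e-01  1.28446245e+00
  1.47366676e-05 -8.69286509e-01] [583.67801159 101.44670175 270.89047813] [ 1.39155020e+00 -2.81574195e+00 -5.45987577e-04] [0.25284507 0.42995022 0.45392925]
```

View pics/w1.png

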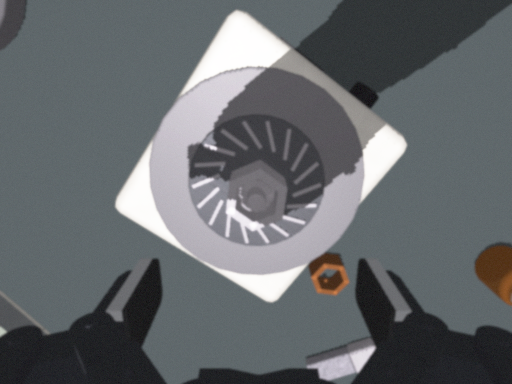

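Wrist view: nut top around (257,185), a vertex at the top (258,158), flats facing left and right towards the fingers, as planned. Crop it with the contrast raised to measure.

Run:
```python
import cv2
a=cv2.imread('pics/w1.png')[140:240,210:310]
a=cv2.resize(a,(600,600),interpolation=cv2.INTER_CUBIC)
cv2.imwrite('pics/w1z.png',cv2.convertScaleAbs(a,alpha=2.2,beta=-50))
```

```text
(no output)
```

View pics/w1z.png

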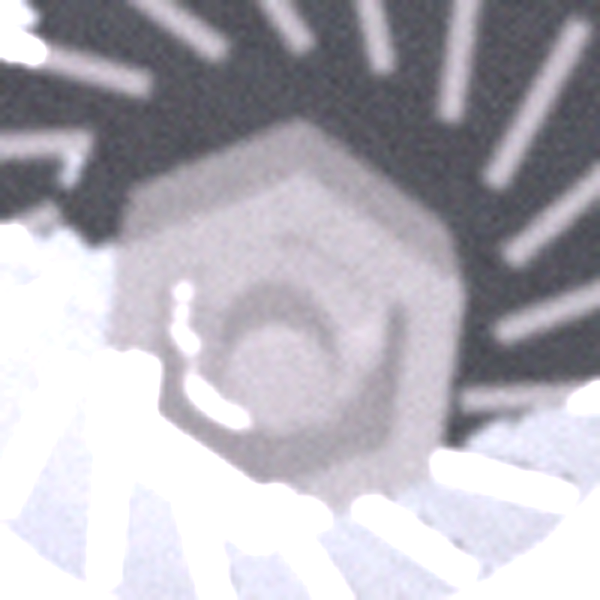

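Run:
```python
from h import *
from scipy.spatial.transform import Rotation as Q
c=get_calibration('wrist');s=read_state()
P=np.array([ray(c,210+(x+.5)/6-.5,140+(y+.5)/6-.5,170) for x,y in [(118,245),(303,175),(465,275),(445,450)]])
print(P, 'centre',P[0]+P[2]-P[1], P[1]-.5*0)
for i in range(3):
    e=P[i+1]-P[i];print(np.linalg.norm(e),np.degrees(np.arctan2(e[1],e[0]))%60, 'normal',(np.degrees(np.arctan2(e[1],e[0]))+90)%60)
y=Q.from_rotvec(s['ee_rot']).as_matrix()[:,1];print('yaw',np.degrees(np.arctan2(y[1],y[0])),np.degrees(np.arctan2(y[1],y[0]))%60)
```

```text
[[593.75488932  79.63014331 170.        ]
 [570.12697842  86.63293434 170.        ]
 [562.02677099 109.21140598 170.        ]
 [577.99835279 126.63470686 170.        ]] centre [585.65468189 102.20861495 170.        ] [570.12697842  86.63293434 170.        ]
24.643807654816484 43.49133957545101 normal 13.491339575451008
23.987512213823603 49.735854709107755 normal 19.73585470910774
23.636049558042885 47.4891550420909 normal 17.489155042090886
yaw 142.14599496579822 22.145994965798224
```

```bash
python3 -m crank '[{"dx":0.001,"dy":0.0015,"dz":-0.02,"rx":0,"ry":0,"rz":-0.08},{"dx":0.001,"dy":0.0015,"dz":-0.05,"rx":0,"ry":0,"rz":-0.08},{"dx":0.001,"dy":0.0015,"dz":-0.08,"rx":0,"ry":0,"rz":-0.08},{"dx":0.001,"dy":0.0015,"dz":-0.1,"rx":0,"ry":0,"rz":-0.08},{"dx":0.001,"dy":0.0015,"dz":-0.11,"rx":0,"ry":0,"rz":-0.08}]'
python3 -m crank '[{"dx":0,"dy":0,"dz":-0.008,"rx":0,"ry":0,"rz":0},{"dx":0,"dy":0,"dz":-0.016,"rx":0,"ry":0,"rz":0},{"dx":0,"dy":0,"dz":-0.024,"rx":0,"ry":0,"rz":0},{"dx":0,"dy":0,"dz":-0.024,"rx":0,"ry":0,"rz":0}]'
python3 -m crank '[{"dx":0,"dy":0,"dz":0,"rx":0,"ry":0,"rz":0},{"dx":0,"dy":0,"dz":0,"rx":0,"ry":0,"rz":0},{"dx":0,"dy":0,"dz":0,"rx":0,"ry":0,"rz":0},{"dx":0,"dy":0,"dz":0,"rx":0,"ry":0,"rz":0},{"dx":0,"dy":0,"dz":0,"rx":0,"ry":0,"rz":0}]' 0.65 20
python3 -c "
from h import *
s=read_state();print(s)
snap('wrist','w2')"
```

```text
time: 3.15
tcp_pos: [583.1, 102.8, 158.3]
ee_rot: [1.262, -2.873, -0.002]
wrist_force: [0.1, 0.8, 0.1]
finger_gap: 0.998
finger_force: 0.0
time: 3.48
tcp_pos: [584.7, 102.9, 136.5]
ee_rot: [1.268, -2.873, -0.0]
wrist_force: [0.2, -0.1, -0.1]
finger_gap: 1.003
finger_force: 0.0
time: 3.9
tcp_pos: [585.2, 102.9, 137.8]
ee_rot: [-1.269, 2.873, -0.0]
wrist_force: [0.1, -0.1, -0.0]
finger_gap: 0.654
finger_force: 0.0
{'time': 3.9, 'joint_positions': array([ 5.11578071e-02,  4.83982595e-01, -1.15148611e-01,  9.70912691e-01,
       -3.01047246e-05, -7.80980338e-01]), 'qvel': array([ 0.00046723,  0.00216185, -0.00400023, -0.00168099, -0.00220498,
        0.00087446]), 'effort': array([-3.81455000e-03, -6.46231198e+01,  3.12918413e+01, -2.64979048e-03,
       -4.48240144e-04,  2.01302013e-03]), 'tcp_pos': array([585.15790699, 102.94726906, 137.76176514]), 'ee_rot': array([-1.26945153e+00,  2.87293380e+00, -4.65857168e-04]), 'wrist_force': array([ 0.14159729, -0.07495642, -0.00277076]), 'torque': array([0.00785516, 0.02685399, 0.01926403]), 'finger_force': 0.0, 'finger_gap': 0.6539188764071797}
```

View pics/w2.png

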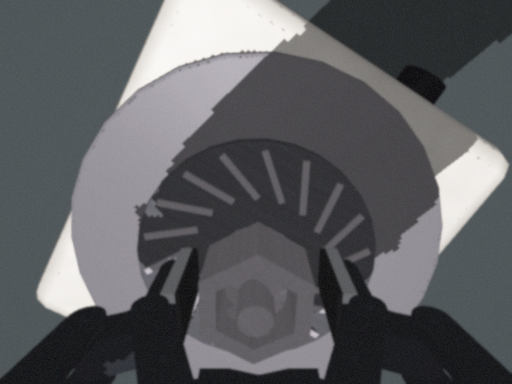

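Fingers straddle the nut symmetrically (nut centre about x=257, pads at about 198 and 320), and the flats look parallel to the pads. Close lightly.

```bash
python3 -m crank '[{"dx":0,"dy":0,"dz":0,"rx":0,"ry":0,"rz":0},{"dx":0,"dy":0,"dz":0,"rx":0,"ry":0,"rz":0},{"dx":0,"dy":0,"dz":0,"rx":0,"ry":0,"rz":0},{"dx":0,"dy":0,"dz":0,"rx":0,"ry":0,"rz":0},{"dx":0,"dy":0,"dz":0,"rx":0,"ry":0,"rz":0}]' 0 20
python3 -m crank '[{"dx":0,"dy":0,"dz":0,"rx":0,"ry":0,"rz":0},{"dx":0,"dy":0,"dz":0,"rx":0,"ry":0,"rz":0}]'
python3 -c "
from cell import *
print(read_state()['torque'])"
```

```text
time: 4.37
tcp_pos: [585.1, 102.9, 137.6]
ee_rot: [-1.27, 2.873, -0.0]
wrist_force: [-0.5, -0.9, 4.1]
finger_gap: 0.516
finger_force: 20.7
time: 4.53
tcp_pos: [585.1, 102.9, 137.6]
ee_rot: [-1.27, 2.873, -0.0]
wrist_force: [-0.9, -0.6, 5.2]
finger_gap: 0.514
finger_force: 20.7
[-0.1541526   0.10543931 -0.02667441]
```

```bash
python3 -m crank '[{"dx":0,"dy":0,"dz":0.0005,"rx":0,"ry":0,"rz":0},{"dx":0,"dy":0,"dz":0.0005,"rx":0,"ry":0,"rz":0}]'
python3 -m crank '[{"dx":0,"dy":0,"dz":0,"rx":0,"ry":0,"rz":-0.05},{"dx":0,"dy":0,"dz":0,"rx":0,"ry":0,"rz":-0.1}]'
python3 -c "
from cell import *
print(read_state()['torque'])"
```

```text
time: 4.7
tcp_pos: [584.8, 103.0, 137.7]
ee_rot: [1.27, -2.873, -0.0]
wrist_force: [0.3, 0.2, 1.6]
finger_gap: 0.517
finger_force: 20.9
time: 4.87
tcp_pos: [584.9, 103.1, 137.7]
ee_rot: [1.122, -2.934, -0.0]
wrist_force: [1.4, -0.1, 1.0]
finger_gap: 0.514
finger_force: 20.7
[ 0.05329979 -0.0200467   0.01376872]
```

```bash
python3 -m crank '[{"dx":0,"dy":0,"dz":0,"rx":0,"ry":0,"rz":-0.05},{"dx":0,"dy":0,"dz":0,"rx":0,"ry":0,"rz":-0.1}]'
```

```text
time: 5.03
tcp_pos: [584.8, 103.1, 137.6]
ee_rot: [0.973, -2.987, -0.0]
wrist_force: [-0.1, 1.3, 2.0]
finger_gap: 0.515
finger_force: 20.6
```

```bash
python3 -m crank '[{"dx":0,"dy":0,"dz":0,"rx":0,"ry":0,"rz":-0.06},{"dx":0,"dy":0,"dz":0,"rx":0,"ry":0,"rz":-0.12}]'
```

```text
time: 5.2
tcp_pos: [584.8, 103.1, 137.7]
ee_rot: [0.792, -3.04, -0.0]
wrist_force: [-0.0, 0.6, 1.7]
finger_gap: 0.517
finger_force: 20.6
```

```bash
python3 -m crank '[{"dx":0,"dy":0,"dz":0,"rx":0,"ry":0,"rz":-0.06},{"dx":0,"dy":0,"dz":0,"rx":0,"ry":0,"rz":-0.12}]'
```

```text
time: 5.37
tcp_pos: [584.8, 103.1, 137.7]
ee_rot: [0.608, -3.082, -0.0]
wrist_force: [-0.3, 0.7, 1.2]
finger_gap: 0.514
finger_force: 20.7
```

```bash
python3 -m crank '[{"dx":0,"dy":0,"dz":0,"rx":0,"ry":0,"rz":-0.06},{"dx":0,"dy":0,"dz":0,"rx":0,"ry":0,"rz":-0.12}]'
```

```text
time: 5.53
tcp_pos: [584.7, 103.1, 137.6]
ee_rot: [0.422, -3.113, -0.0]
wrist_force: [-0.3, 0.2, 1.6]
finger_gap: 0.512
finger_force: 20.7
```

```bash
python3 -m crank '[{"dx":0,"dy":0,"dz":0,"rx":0,"ry":0,"rz":-0.06},{"dx":0,"dy":0,"dz":0,"rx":0,"ry":0,"rz":-0.12}]'
```

```text
time: 5.7
tcp_pos: [584.5, 103.6, 137.7]
ee_rot: [0.235, -3.132, -0.002]
wrist_force: [-1.8, 3.6, 3.0]
finger_gap: 0.517
finger_force: 20.7
```

Forces are rising; the climb may be starting. I'll raise a little with the turn.

```bash
python3 -m crank '[{"dx":0,"dy":0,"dz":0.0007,"rx":0,"ry":0,"rz":-0.03},{"dx":0,"dy":0,"dz":0.0012,"rx":0,"ry":0,"rz":-0.06}]'
```

```text
time: 5.87
tcp_pos: [584.4, 103.3, 138.5]
ee_rot: [0.143, -3.137, -0.001]
wrist_force: [-0.7, 0.8, -2.1]
finger_gap: 0.511
finger_force: 20.5
```

```bash
python3 -m crank '[{"dx":0,"dy":0,"dz":0,"rx":0,"ry":0,"rz":-0.05},{"dx":0,"dy":0,"dz":0,"rx":0,"ry":0,"rz":-0.1}]'
```

```text
time: 6.03
tcp_pos: [584.2, 103.8, 138.6]
ee_rot: [-0.015, -3.14, -0.003]
wrist_force: [-1.6, 5.3, 2.3]
finger_gap: 0.517
finger_force: 20.6
```

```bash
python3 -m crank '[{"dx":0,"dy":0,"dz":0.0008,"rx":0,"ry":0,"rz":-0.03},{"dx":0,"dy":0.0003,"dz":0.0016,"rx":0,"ry":0,"rz":-0.06}]'
```

```text
time: 6.2
tcp_pos: [584.3, 103.5, 140.0]
ee_rot: [-0.109, -3.138, -0.0]
wrist_force: [0.0, -0.0, -1.7]
finger_gap: 0.516
finger_force: 20.6
```

```bash
python3 -m crank '[{"dx":0,"dy":0,"dz":0.0006,"rx":0,"ry":0,"rz":-0.04},{"dx":0,"dy":0,"dz":0.0012,"rx":0,"ry":0,"rz":-0.08}]'
```

```text
time: 6.37
tcp_pos: [584.1, 103.3, 140.9]
ee_rot: [-0.235, -3.131, 0.0]
wrist_force: [-0.8, 0.6, -4.0]
finger_gap: 0.52
finger_force: 21.0
```

```bash
python3 -m crank '[{"dx":0,"dy":0,"dz":0,"rx":0,"ry":0,"rz":-0.05},{"dx":0,"dy":0,"dz":0.0004,"rx":0,"ry":0,"rz":-0.1}]'
```

```text
time: 6.53
tcp_pos: [583.9, 103.8, 141.2]
ee_rot: [-0.391, -3.115, -0.001]
wrist_force: [0.1, 2.8, -4.1]
finger_gap: 0.513
finger_force: 21.0
```

```bash
python3 -m crank '[{"dx":0,"dy":0,"dz":0,"rx":0,"ry":0,"rz":-0.05},{"dx":0,"dy":0,"dz":0,"rx":0,"ry":0,"rz":-0.1}]'
```

```text
time: 6.7
tcp_pos: [584.0, 104.2, 141.4]
ee_rot: [-0.546, -3.091, -0.002]
wrist_force: [-0.3, 4.9, -2.0]
finger_gap: 0.515
finger_force: 21.1
```

```bash
python3 -m crank '[{"dx":0,"dy":0.0004,"dz":0.0004,"rx":0,"ry":0,"rz":-0.05},{"dx":0,"dy":0.0004,"dz":0.0008,"rx":0,"ry":0,"rz":-0.1}]'
```

```text
time: 6.87
tcp_pos: [584.0, 104.6, 142.0]
ee_rot: [-0.7, -3.06, -0.002]
wrist_force: [-0.4, 4.5, -4.6]
finger_gap: 0.515
finger_force: 21.0
```

```bash
python3 -m crank '[{"dx":0,"dy":0.0005,"dz":0,"rx":0,"ry":0,"rz":-0.05},{"dx":0,"dy":0.0005,"dz":0,"rx":0,"ry":0,"rz":-0.1}]'
```

```text
time: 7.03
tcp_pos: [584.2, 104.9, 142.2]
ee_rot: [-0.852, -3.022, -0.001]
wrist_force: [-0.2, 4.1, -2.8]
finger_gap: 0.515
finger_force: 21.2
```

```bash
python3 -m crank '[{"dx":0,"dy":0.0005,"dz":0,"rx":0,"ry":0,"rz":-0.05},{"dx":0,"dy":0.0005,"dz":0,"rx":0,"ry":0,"rz":-0.1}]'
```

```text
time: 7.2
tcp_pos: [584.5, 105.3, 142.4]
ee_rot: [-1.002, -2.976, -0.001]
wrist_force: [0.5, 4.0, -1.6]
finger_gap: 0.516
finger_force: 21.3
```

```bash
python3 -m crank '[{"dx":0,"dy":0.0005,"dz":0.0002,"rx":0,"ry":0,"rz":-0.05},{"dx":0,"dy":0.0005,"dz":0.0004,"rx":0,"ry":0,"rz":-0.1}]'
```

```text
time: 7.37
tcp_pos: [584.6, 105.6, 142.9]
ee_rot: [-1.15, -2.922, -0.001]
wrist_force: [1.9, 2.6, -1.6]
finger_gap: 0.517
finger_force: 21.3
```

```bash
python3 -m crank '[{"dx":0,"dy":0,"dz":0.0002,"rx":0,"ry":0,"rz":-0.06},{"dx":0.0002,"dy":0.0003,"dz":0.0005,"rx":0,"ry":0,"rz":-0.12}]'
```

```text
time: 7.53
tcp_pos: [584.9, 105.9, 143.4]
ee_rot: [-1.324, -2.848, -0.001]
wrist_force: [1.0, 1.3, -2.2]
finger_gap: 0.511
finger_force: 21.3
```

```bash
python3 -m crank '[{"dx":0,"dy":0,"dz":0.0002,"rx":0,"ry":0,"rz":-0.06},{"dx":0.0001,"dy":0.0001,"dz":0.0005,"rx":0,"ry":0,"rz":-0.12}]'
```

```text
time: 7.7
tcp_pos: [585.2, 106.1, 143.9]
ee_rot: [-1.492, -2.764, -0.001]
wrist_force: [1.7, 2.6, -2.3]
finger_gap: 0.512
finger_force: 21.2
```

```bash
python3 -m crank '[{"dx":0,"dy":0,"dz":0,"rx":0,"ry":0,"rz":-0.06},{"dx":0.0001,"dy":0.0002,"dz":0,"rx":0,"ry":0,"rz":-0.12}]'
python3 -c "
from h import *
a,_=snap('wrist','w3'); b,_=snap('side','s3')
cv2.imwrite('pics/m3.png',np.hstack([cv2.resize(a[140:384,140:380],(400,400)),cv2.resize(b[180:260,170:250],(400,400))])[:,:,::-1])
print(read_state()['joint_positions'],read_state()['torque'])"
```

```text
time: 7.87
tcp_pos: [585.5, 106.4, 144.2]
ee_rot: [-1.656, -2.669, -0.002]
wrist_force: [0.8, 2.7, 1.2]
finger_gap: 0.515
finger_force: 21.3
[ 5.62958696e-02  4.80507027e-01 -1.02530163e-01  9.87379233e-01
  9.31440148e-04  1.16470343e+00] [ 0.65029682 -0.43012214 -0.04221899]
```

View pics/m3.png

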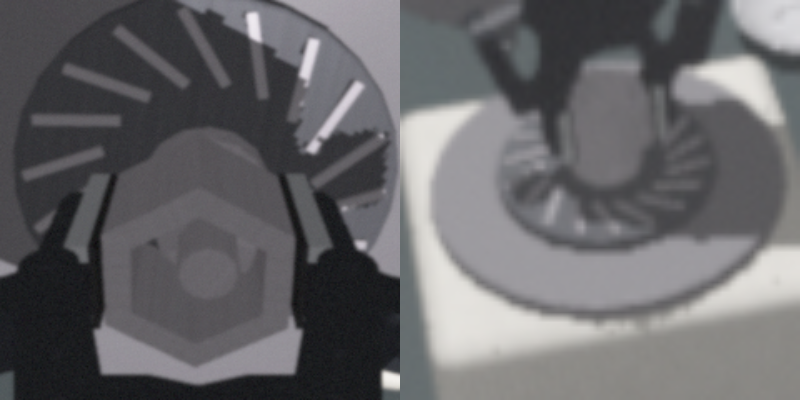

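The nut is square between the pads and has risen: the boss shows beneath it and the spindle end is now below the nut's top. Carry on.

```bash
python3 -m crank '[{"dx":0,"dy":0.0001,"dz":0.0005,"rx":0,"ry":0,"rz":-0.06},{"dx":0,"dy":0.0003,"dz":0.001,"rx":0,"ry":0,"rz":-0.12}]'
```

```text
time: 8.13
tcp_pos: [585.5, 106.8, 145.1]
ee_rot: [-1.809, -2.568, -0.002]
wrist_force: [2.9, 3.8, -1.7]
finger_gap: 0.513
finger_force: 21.1
```

```bash
python3 -m crank '[{"dx":0.0002,"dy":0.0003,"dz":0.0004,"rx":0,"ry":0,"rz":-0.06},{"dx":0.0003,"dy":0.0004,"dz":0.0007,"rx":0,"ry":0,"rz":-0.12}]'
```

```text
time: 8.3
tcp_pos: [585.7, 107.1, 145.8]
ee_rot: [-1.96, -2.454, -0.001]
wrist_force: [2.9, 4.2, -3.0]
finger_gap: 0.513
finger_force: 21.1
```

```bash
python3 -m crank '[{"dx":0.0003,"dy":0.0004,"dz":0.0002,"rx":0,"ry":0,"rz":-0.06},{"dx":0.0005,"dy":0.0006,"dz":0.0005,"rx":0,"ry":0,"rz":-0.12}]'
```

```text
time: 8.47
tcp_pos: [586.0, 107.5, 146.2]
ee_rot: [-2.104, -2.332, -0.0]
wrist_force: [2.3, 2.9, -1.8]
finger_gap: 0.515
finger_force: 21.2
```

```bash
python3 -m crank '[{"dx":0.0002,"dy":0.0002,"dz":0.0003,"rx":0,"ry":0,"rz":-0.06},{"dx":0.0004,"dy":0.0003,"dz":0.0006,"rx":0,"ry":0,"rz":-0.12}]'
```

```text
time: 8.63
tcp_pos: [586.3, 107.8, 146.7]
ee_rot: [-2.24, -2.202, -0.0]
wrist_force: [1.8, 2.3, -2.9]
finger_gap: 0.511
finger_force: 21.1
```

```bash
python3 -m crank '[{"dx":0.0002,"dy":0.0002,"dz":0.0003,"rx":0,"ry":0,"rz":-0.06},{"dx":0.0004,"dy":0.0002,"dz":0.0006,"rx":0,"ry":0,"rz":-0.12}]'
```

```text
time: 8.8
tcp_pos: [586.7, 108.0, 147.3]
ee_rot: [-2.368, -2.063, 0.0]
wrist_force: [0.7, 3.0, -2.6]
finger_gap: 0.514
finger_force: 21.1
```

```bash
python3 -m crank '[{"dx":0.0001,"dy":0.0002,"dz":0.0003,"rx":0,"ry":0,"rz":-0.06},{"dx":0.0003,"dy":0.0002,"dz":0.0006,"rx":0,"ry":0,"rz":-0.12}]'
```

```text
time: 8.97
tcp_pos: [587.0, 108.2, 147.9]
ee_rot: [-2.487, -1.918, -0.0]
wrist_force: [1.2, 3.6, -2.1]
finger_gap: 0.513
finger_force: 21.1
```

```bash
python3 -m crank '[{"dx":0.0001,"dy":0.0002,"dz":0.0003,"rx":0,"ry":0,"rz":-0.06},{"dx":0.0002,"dy":0.0003,"dz":0.0006,"rx":0,"ry":0,"rz":-0.12}]'
```

```text
time: 9.13
tcp_pos: [587.4, 108.4, 148.5]
ee_rot: [-2.598, -1.765, -0.0]
wrist_force: [2.0, 3.1, -2.6]
finger_gap: 0.516
finger_force: 21.1
```

```bash
python3 -m crank '[{"dx":0.0001,"dy":0.0002,"dz":0.0003,"rx":0,"ry":0,"rz":-0.06},{"dx":0.0003,"dy":0.0002,"dz":0.0006,"rx":0,"ry":0,"rz":-0.12}]'
```

```text
time: 9.3
tcp_pos: [587.8, 108.6, 149.2]
ee_rot: [-2.699, -1.606, -0.0]
wrist_force: [2.2, 2.0, -3.4]
finger_gap: 0.513
finger_force: 21.1
```

```bash
python3 -m crank '[{"dx":0.0001,"dy":0,"dz":0.0003,"rx":0,"ry":0,"rz":-0.06},{"dx":0.0003,"dy":0,"dz":0.0006,"rx":0,"ry":0,"rz":-0.12}]'; python3 -c "
from cell import *;print(read_state()['joint_positions'][5])"
```

```text
time: 9.47
tcp_pos: [588.2, 108.6, 149.8]
ee_rot: [-2.791, -1.441, -0.001]
wrist_force: [3.1, 1.9, -2.6]
finger_gap: 0.518
finger_force: 21.1
2.2481440951962934
```

```bash
python3 -m crank '[{"dx":0.0003,"dy":0.0001,"dz":0.0005,"rx":0,"ry":0,"rz":-0.05},{"dx":0.0003,"dy":0.0001,"dz":0.001,"rx":0,"ry":0,"rz":-0.05}]'
```

```text
time: 9.63
tcp_pos: [588.4, 108.5, 150.8]
ee_rot: [-2.826, -1.372, -0.0]
wrist_force: [2.7, 1.6, -4.3]
finger_gap: 0.512
finger_force: 21.2
```

```bash
python3 -m crank '[{"dx":0,"dy":0,"dz":0.0005,"rx":0,"ry":0,"rz":0},{"dx":0,"dy":0,"dz":0.001,"rx":0,"ry":0,"rz":0}]'
```

```text
time: 9.8
tcp_pos: [588.5, 108.3, 152.0]
ee_rot: [2.824, 1.375, 0.0]
wrist_force: [3.9, 1.7, -5.0]
finger_gap: 0.515
finger_force: 21.2
```

```bash
python3 -m crank '[{"dx":0.0006,"dy":0.0003,"dz":0,"rx":0,"ry":0,"rz":-0.05},{"dx":0.0006,"dy":0.0003,"dz":0.0005,"rx":0,"ry":0,"rz":-0.05}]'
python3 -m crank '[{"dx":0,"dy":0,"dz":0.0005,"rx":0,"ry":0,"rz":0},{"dx":0,"dy":0,"dz":0.0005,"rx":0,"ry":0,"rz":0}]'
```

```text
time: 9.97
tcp_pos: [588.7, 108.5, 152.5]
ee_rot: [-2.86, -1.3, 0.001]
wrist_force: [2.0, 1.4, -2.7]
finger_gap: 0.514
finger_force: 21.3
time: 10.13
tcp_pos: [588.7, 108.5, 153.2]
ee_rot: [2.858, 1.304, -0.001]
wrist_force: [1.4, 0.4, -1.8]
finger_gap: 0.509
finger_force: 21.3
```

```bash
python3 -m crank '[{"dx":0.0002,"dy":0,"dz":0.001,"rx":0,"ry":0,"rz":0},{"dx":0.0002,"dy":0,"dz":0.002,"rx":0,"ry":0,"rz":0}]'
python3 -m crank '[{"dx":0.0002,"dy":0,"dz":0.001,"rx":0,"ry":0,"rz":0},{"dx":0.0002,"dy":0,"dz":0.001,"rx":0,"ry":0,"rz":0}]' 0 35
```

```text
time: 10.3
tcp_pos: [588.8, 108.5, 155.2]
ee_rot: [-2.859, -1.302, 0.001]
wrist_force: [0.5, -0.1, -2.4]
finger_gap: 0.514
finger_force: 21.4
time: 10.47
tcp_pos: [589.2, 108.6, 156.4]
ee_rot: [2.859, 1.301, -0.0]
wrist_force: [-0.4, 0.2, -2.4]
finger_gap: 0.51
finger_force: 41.0
```

Free: Fz is down to just the nut's weight (2.4 N). Lift clear and carry to the tray.

```bash
python3 -m crank '[{"dx":0,"dy":0,"dz":0.008,"rx":0,"ry":0,"rz":0},{"dx":0,"dy":0,"dz":0.018,"rx":0,"ry":0,"rz":0},{"dx":0,"dy":0,"dz":0.03,"rx":0,"ry":0,"rz":0},{"dx":0,"dy":0,"dz":0.05,"rx":0,"ry":0,"rz":0},{"dx":0,"dy":0,"dz":0.07,"rx":0,"ry":0,"rz":0}]'
python3 -m crank '[{"dx":-0.003,"dy":-0.012,"dz":0.01,"rx":0,"ry":0,"rz":0},{"dx":-0.01,"dy":-0.04,"dz":0.01,"rx":0,"ry":0,"rz":0},{"dx":-0.018,"dy":-0.075,"dz":0.01,"rx":0,"ry":0,"rz":0},{"dx":-0.026,"dy":-0.11,"dz":0.01,"rx":0,"ry":0,"rz":0},{"dx":-0.034,"dy":-0.145,"dz":0.01,"rx":0,"ry":0,"rz":0}]'
python3 -m crank '[{"dx":-0.008,"dy":-0.035,"dz":0,"rx":0,"ry":0,"rz":0},{"dx":-0.016,"dy":-0.07,"dz":0,"rx":0,"ry":0,"rz":0},{"dx":-0.024,"dy":-0.105,"dz":0,"rx":0,"ry":0,"rz":0},{"dx":-0.032,"dy":-0.14,"dz":0,"rx":0,"ry":0,"rz":0},{"dx":-0.04,"dy":-0.175,"dz":0,"rx":0,"ry":0,"rz":0}]'
python3 -m crank '[{"dx":-0.008,"dy":-0.034,"dz":0,"rx":0,"ry":0,"rz":0},{"dx":-0.016,"dy":-0.068,"dz":0,"rx":0,"ry":0,"rz":0},{"dx":-0.024,"dy":-0.102,"dz":0,"rx":0,"ry":0,"rz":0},{"dx":-0.033,"dy":-0.135,"dz":0,"rx":0,"ry":0,"rz":0},{"dx":-0.039,"dy":-0.157,"dz":0,"rx":0,"ry":0,"rz":0}]'
python3 -m crank '[{"dx":0,"dy":0,"dz":0,"rx":0,"ry":0,"rz":0},{"dx":0,"dy":0,"dz":0,"rx":0,"ry":0,"rz":0}]'
python3 -c "
from h import *
a,_=snap('wrist','w4')"
```

```text
time: 10.88
tcp_pos: [589.0, 108.6, 227.7]
ee_rot: [-2.859, -1.301, 0.0]
wrist_force: [0.4, -0.1, -1.1]
finger_gap: 0.508
finger_force: 41.0
time: 11.3
tcp_pos: [554.5, -38.1, 236.9]
ee_rot: [2.859, 1.302, 0.001]
wrist_force: [1.1, -0.1, -1.9]
finger_gap: 0.512
finger_force: 41.1
time: 11.72
tcp_pos: [514.1, -213.5, 236.9]
ee_rot: [2.859, 1.3, 0.0]
wrist_force: [1.1, 0.0, -2.2]
finger_gap: 0.506
finger_force: 41.1
time: 12.13
tcp_pos: [474.5, -371.7, 236.7]
ee_rot: [2.86, 1.298, -0.001]
wrist_force: [0.7, 0.2, -1.9]
finger_gap: 0.505
finger_force: 41.1
time: 12.3
tcp_pos: [475.2, -369.7, 236.4]
ee_rot: [-2.861, -1.297, 0.0]
wrist_force: [0.4, 0.4, -1.8]
finger_gap: 0.506
finger_force: 41.1
```

View pics/w4.png

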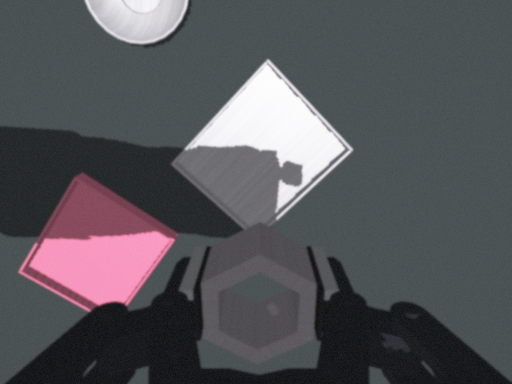

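Nut held level. Tray corners at (267,60), (353,150) and (172,163), with its centre near (262,155). I'll check that against the TCP.

```bash
python3 -c "
from h import *
c=get_calibration('wrist')
print(ray(c,262.5,156.5,18),[ray(c,*p,18).round() for p in [(267,60),(353,150),(172,163)]])"
python3 -m crank '[{"dx":0,"dy":0,"dz":-0.03,"rx":0,"ry":0,"rz":0},{"dx":0,"dy":0,"dz":-0.07,"rx":0,"ry":0,"rz":0},{"dx":0,"dy":0,"dz":-0.11,"rx":0,"ry":0,"rz":0},{"dx":0,"dy":0,"dz":-0.15,"rx":0,"ry":0,"rz":0},{"dx":0,"dy":0,"dz":-0.17,"rx":0,"ry":0,"rz":0}]'
```

```text
[ 479.37561987 -370.62916042   18.        ] [array([ 546., -300.,   18.]), array([ 557., -429.,   18.]), array([ 401., -311.,   18.])]
time: 12.77
tcp_pos: [474.7, -365.0, 62.2]
ee_rot: [-2.854, -1.301, 0.003]
wrist_force: [-0.4, 0.0, -2.3]
finger_gap: 0.512
finger_force: 41.0
```

Centred over the tray. Lower to about 10 mm above contact, then creep.

```bash
python3 -m crank '[{"dx":0.003,"dy":0,"dz":-0.016,"rx":0,"ry":0,"rz":0},{"dx":0.003,"dy":0,"dz":-0.032,"rx":0,"ry":0,"rz":0},{"dx":0.003,"dy":0,"dz":-0.048,"rx":0,"ry":0,"rz":0},{"dx":0.003,"dy":0,"dz":-0.056,"rx":0,"ry":0,"rz":0},{"dx":0.003,"dy":0,"dz":-0.056,"rx":0,"ry":0,"rz":0}]'
```

```text
time: 13.18
tcp_pos: [478.7, -366.4, 8.9]
ee_rot: [-2.856, -1.302, 0.002]
wrist_force: [-0.7, 0.2, -1.8]
finger_gap: 0.511
finger_force: 41.0
```

```bash
python3 -m crank '[{"dx":0,"dy":0,"dz":-0.002,"rx":0,"ry":0,"rz":0},{"dx":0,"dy":0,"dz":-0.004,"rx":0,"ry":0,"rz":0},{"dx":0,"dy":0,"dz":-0.005,"rx":0,"ry":0,"rz":0},{"dx":0,"dy":0,"dz":-0.005,"rx":0,"ry":0,"rz":0}]'
```

```text
time: 13.52
tcp_pos: [479.6, -368.6, 5.8]
ee_rot: [2.859, 1.3, 0.001]
wrist_force: [-0.7, 0.1, -1.7]
finger_gap: 0.509
finger_force: 41.0
```

```bash
python3 -m crank '[{"dx":0,"dy":0,"dz":-0.001,"rx":0,"ry":0,"rz":0},{"dx":0,"dy":0,"dz":-0.002,"rx":0,"ry":0,"rz":0},{"dx":0,"dy":0,"dz":-0.002,"rx":0,"ry":0,"rz":0}]'
python3 -m crank '[{"dx":0,"dy":0,"dz":-0.0005,"rx":0,"ry":0,"rz":0},{"dx":0,"dy":0,"dz":-0.001,"rx":0,"ry":0,"rz":0},{"dx":0,"dy":0,"dz":-0.001,"rx":0,"ry":0,"rz":0}]'
```

```text
time: 13.77
tcp_pos: [479.2, -368.4, 3.2]
ee_rot: [-2.86, -1.301, 0.0]
wrist_force: [-0.5, 0.5, -1.7]
finger_gap: 0.51
finger_force: 41.0
time: 14.02
tcp_pos: [479.2, -368.3, 2.1]
ee_rot: [-2.86, -1.301, 0.0]
wrist_force: [0.4, 0.3, -2.3]
finger_gap: 0.51
finger_force: 41.0
```

```bash
python3 -m crank '[{"dx":0,"dy":0,"dz":-0.0005,"rx":0,"ry":0,"rz":0},{"dx":0,"dy":0,"dz":-0.001,"rx":0,"ry":0,"rz":0},{"dx":0,"dy":0,"dz":-0.001,"rx":0,"ry":0,"rz":0}]'
python3 -m crank '[{"dx":0,"dy":0,"dz":-0.0005,"rx":0,"ry":0,"rz":0},{"dx":0,"dy":0,"dz":-0.0005,"rx":0,"ry":0,"rz":0}]'
```

```text
time: 14.27
tcp_pos: [479.3, -368.3, 1.2]
ee_rot: [-2.86, -1.301, -0.0]
wrist_force: [-0.9, -0.6, -1.9]
finger_gap: 0.513
finger_force: 41.2
time: 14.43
tcp_pos: [479.4, -368.4, 1.2]
ee_rot: [2.859, 1.301, 0.0]
wrist_force: [-2.0, 1.9, 3.9]
finger_gap: 0.508
finger_force: 44.7
```

Contact. Release to a part opening and retreat straight up.

```bash
python3 -m crank '[{"dx":0,"dy":0,"dz":0,"rx":0,"ry":0,"rz":0},{"dx":0,"dy":0,"dz":0,"rx":0,"ry":0,"rz":0},{"dx":0,"dy":0,"dz":0,"rx":0,"ry":0,"rz":0},{"dx":0,"dy":0,"dz":0,"rx":0,"ry":0,"rz":0}]' 0.75
python3 -m crank '[{"dx":0,"dy":0,"dz":0.01,"rx":0,"ry":0,"rz":0},{"dx":0,"dy":0,"dz":0.03,"rx":0,"ry":0,"rz":0},{"dx":0,"dy":0,"dz":0.06,"rx":0,"ry":0,"rz":0},{"dx":0,"dy":0,"dz":0.1,"rx":0,"ry":0,"rz":0},{"dx":0,"dy":0,"dz":0.14,"rx":0,"ry":0,"rz":0}]'
python3 -m crank '[{"dx":0,"dy":0,"dz":0.03,"rx":0,"ry":0,"rz":0},{"dx":0,"dy":0,"dz":0.06,"rx":0,"ry":0,"rz":0},{"dx":0,"dy":0,"dz":0.08,"rx":0,"ry":0,"rz":0},{"dx":0,"dy":0,"dz":0.08,"rx":0,"ry":0,"rz":0},{"dx":0,"dy":0,"dz":0.08,"rx":0,"ry":0,"rz":0}]'
python3 -c "
from h import *
a,_=snap('wrist','w5')"
```

```text
time: 14.77
tcp_pos: [479.4, -368.4, 0.7]
ee_rot: [2.86, 1.301, 0.0]
wrist_force: [-0.2, -0.2, -0.4]
finger_gap: 0.75
finger_force: 0.0
time: 15.18
tcp_pos: [478.7, -367.8, 142.4]
ee_rot: [-2.859, -1.3, 0.001]
wrist_force: [1.1, -0.7, -0.4]
finger_gap: 0.751
finger_force: 0.0
time: 15.6
tcp_pos: [479.8, -368.9, 222.6]
ee_rot: [2.857, 1.3, 0.002]
wrist_force: [0.0, 0.4, -0.4]
finger_gap: 0.749
finger_force: 0.0
```

View pics/w5.png

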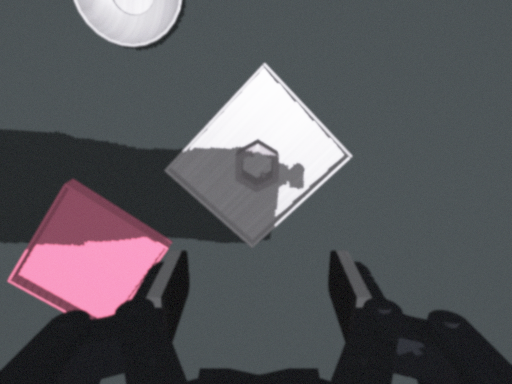

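The nut lies flat in the middle of the aluminium tray, at about (258,164), and the gripper is clear of it. Hand in.

```bash
python3 -c "
from cell import *
print(finish_job())"
```

```text
the job is handed in; nothing more can be done
None
```

The nut is off the spindle and lies flat, same way up, in the middle of the aluminium tray; I touched nothing else on the bench, measured forces stayed low (about 7 N at most at the wrist), and I handed the job in at about 16 s.

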